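# Find the sticking tappet in the row

## Robot

A 7-joint arm with a two-finger parallel gripper is mounted at the origin on a cart in front of the work surface, level with it; the furniture and walls round the work are solid. World frame = base frame: x ahead of the robot, y to its left, z up, the work surface at z = 0. Lengths are in mm, angles in rad, forces in N, time in s.
With the tool pointing down it reaches from about 425 to 875 mm from the base axis. Payload 9.9 kg.
Tool frame: the origin (TCP) lies at the very end of the fingers, on their centre line; the grasp point (between the pads) lies 19 mm behind it; z points along the fingers, y is the line along which they close (so a half turn about z gives the same grasp; the last joint's range is limited). The gripper opens to 85 mm and grips with 20 to 120 N. Pads are 22 mm wide; open, the fingers measure 114 mm over their backs; the gripper's body (76 mm by 85 mm) begins 54 mm behind the grasp point. The pads swing forward as they close: fully open they stand 13 mm farther back than shut.
Start: joints at [-0.084, 0.576, 0.025, 1.437, -0.015, 1.129, -0.057], TCP at [675.003, 0.006, 231.289] pointing down, gripper open.
Joint ranges: [-2.76, 2.76], [-0.34, 2.15], [-1.52, 1.57], [0.19, 2.46], [-1.09, 4.23], [0.17, 1.99], [-2.82, 2.82]. Speed limits (rad/s): [2.22, 2.22, 3.01, 3.01, 3.14, 3.14, 3.14].

## Interface

Orientations are given as [roll, pitch, yaw] about the fixed x, y, z axes, in that order (R = Rz(yaw) Ry(pitch) Rx(roll)).
In Python, from rig import env, vision, order gives the robot as it stands.
- The arm moves only by the tool arm_command, never from a script. Its argument "steps" is a list of rows, each a list of 4 numbers: the shift along the world's x, y, z in m, then the turn about the world's z in degrees. A call has 1 to 8 rows; each row shifts and turns the commanded pose from where the row before left it; what a row does not reach is not made up. A row lasts 1/10 s, in which the tool goes at most 50 mm and 8.59 degrees, less where a joint would pass 70% of its speed; a pose out of reach is approached as far as the arm can. A call with a gripper value outside its range is refused whole. "jaw" is the finger opening in m, from 0 to 0.0854, set as the call begins (left out, the last holds). The fingers move at their own pace and stop on an object; "force" is the grip in N (left out, the last holds). Time passes only in rows, so rows that do not move let the fingers close. It gives the time, the measured TCP pose, the force, the opening and the grip force at its end, in the units of the state.
- env.get_state(): the state, without advancing time (a new reading comes with each control period).
- vision.read_camera(name): name is "scene" or "side" or "wrist"; returns a dict with "color" (384x512x3 uint8, red, green, blue), "fx", "fy", "cx", "cy" (pixels), "k1" (the pictures are not rectified: a ray, as slopes to the right and down, at radius r is drawn at 1 + k1 r^2 times it, then the intrinsics apply), "R" (3x3) and "t" (3): a world point X has camera coordinates R X + t. Camera axes: x right, y down, z forward; pixel columns grow to the right and rows downward; lengths in mm; the calibration is good to about 2 mm. A picture is of the moment at which its call begins. There is no depth.
- order.finish_job(): hands the job in; it is judged then, once.
The state is a dict: "time_s": time; "q": joint angles; "qd": joint speeds; "effort": joint torques, N m; "tcp_pos": TCP position; "tcp_rot": TCP orientation; "ft_force": force on the tool from outside, world axes, zero at the start; "moment": the same for the moment, N m; "finger_gap": finger opening in mm; "gripper_force": force on a finger pad.
Only numpy, scipy, OpenCV 4.12 (cv2) and the standard library are available. Lean on these libraries where they do the work, as an engineer would, in place of code of your own. Each camera call takes 0.05 s, during which the arm holds its last target. There are 200 camera calls.

## Task

Check the four roller tappets on the upturned pump body for sticking: begin at the end where the steel control rod sticks out and go along the row with the fingertips, gently pressing each tappet well down, about 10 mm, and letting it go before the next. One of them will stay down; finish with the fingertips still resting lightly on that one, and keep them there as the program ends. Only touch and press: lift nothing, and leave the other parts on the bench where they are.

Things in the scene. Friction and masses are not known exactly. Their poses are not given: they have to be found in the camera images.
- pump_body: Upturned body of a four-cylinder in-line injection pump, fixed to the bench: an aluminium block 220 mm long (its own y), 80 mm wide (its own x), standing on two dark steel bars, with a flat machined steel joint face 220 x 100 mm on top, 96 mm above the bench. Origin: centre of its footprint on the bench, z up. The four tappets stand in one row along its y, 50 mm apart, at y = +75, +25, -25 and -75 mm.
- control_rod: The steel control rod, 10 mm thick, that sticks out 41 mm level from one end of the pump body, 60 mm above the bench, 24 mm to the -x side of the row's line, with a small fork at its tip. Its origin is where it leaves the end face, 110 mm from the body's middle. It may be at either end (the other end has only a short brass plug); the tappet nearest to it is the first of the row.
- nozzle_tester: Fixed hand pump for testing nozzles, right of the pump body, between it and the robot's start: a black post 0.5 m tall, 12 mm to -x and 171 mm to -y of this origin, with a round gauge (from 60 mm left to 100 mm right of the post) and a lever at 0.19 to 0.3 m height whose grip ends 344 mm to -x and 70 mm to -y of the origin. Pass over it, fingertips above 0.52 m. Its thin hose may be brushed.
- roller_1 (a point): Centre of the top of a roller tappet: the highest point of its steel roller, 22 mm above the joint face (118 mm above the bench) when the tappet is up; it goes down with the tappet. The numbers say nothing about the order in the row.
- tappet_1: The roller tappet under roller_1: a bright steel cup 30 mm in diameter and 34 mm tall in a brass bush, with the roller (20 mm diameter, lying along the row) between two lugs whose tops are 2 mm below the roller's top and 41 mm long across the row. Origin: centre of its underside.
- stroke_1 (a joint): How far tappet_1 is pressed down, in m: 0 up, 0.014 at the solid bottom stop; negative if it is pulled up. A good tappet rises by itself on its spring (about 0.35 N per mm, 5 N at the stop). A sticking one looks the same before it is pressed, takes about 4 N to move and stays at the depth where it is left.
- roller_2 (a point): Centre of the top of a roller tappet: the highest point of its steel roller, 22 mm above the joint face (118 mm above the bench) when the tappet is up; it goes down with the tappet. The numbers say nothing about the order in the row.
- tappet_2: The roller tappet under roller_2: a bright steel cup 30 mm in diameter and 34 mm tall in a brass bush, with the roller (20 mm diameter, lying along the row) between two lugs whose tops are 2 mm below the roller's top and 41 mm long across the row. Origin: centre of its underside.
- stroke_2 (a joint): How far tappet_2 is pressed down, in m: 0 up, 0.014 at the solid bottom stop; negative if it is pulled up. A good tappet rises by itself on its spring (about 0.35 N per mm, 5 N at the stop). A sticking one looks the same before it is pressed, takes about 4 N to move and stays at the depth where it is left.
- roller_3 (a point): Centre of the top of a roller tappet: the highest point of its steel roller, 22 mm above the joint face (118 mm above the bench) when the tappet is up; it goes down with the tappet. The numbers say nothing about the order in the row.
- tappet_3: The roller tappet under roller_3: a bright steel cup 30 mm in diameter and 34 mm tall in a brass bush, with the roller (20 mm diameter, lying along the row) between two lugs whose tops are 2 mm below the roller's top and 41 mm long across the row. Origin: centre of its underside.
- stroke_3 (a joint): How far tappet_3 is pressed down, in m: 0 up, 0.014 at the solid bottom stop; negative if it is pulled up. A good tappet rises by itself on its spring (about 0.35 N per mm, 5 N at the stop). A sticking one looks the same before it is pressed, takes about 4 N to move and stays at the depth where it is left.
- roller_4 (a point): Centre of the top of a roller tappet: the highest point of its steel roller, 22 mm above the joint face (118 mm above the bench) when the tappet is up; it goes down with the tappet. The numbers say nothing about the order in the row.
- tappet_4: The roller tappet under roller_4: a bright steel cup 30 mm in diameter and 34 mm tall in a brass bush, with the roller (20 mm diameter, lying along the row) between two lugs whose tops are 2 mm below the roller's top and 41 mm long across the row. Origin: centre of its underside.
- stroke_4 (a joint): How far tappet_4 is pressed down, in m: 0 up, 0.014 at the solid bottom stop; negative if it is pulled up. A good tappet rises by itself on its spring (about 0.35 N per mm, 5 N at the stop). A sticking one looks the same before it is pressed, takes about 4 N to move and stays at the depth where it is left.
- spring_1: Dark coil spring standing upright, 30 mm in diameter and 54 mm tall, loose on the bench beside the pump; to be left alone. Origin: centre of its underside.
- plunger_1: Black pump plunger standing upright, 27 mm in diameter and 50 mm tall, loose on the bench beside the pump; to be left alone. Origin: centre of its underside.
- spring_2: Dark coil spring standing upright, 30 mm in diameter and 54 mm tall, loose on the bench beside the pump; to be left alone. Origin: centre of its underside.
- plunger_2: Black pump plunger standing upright, 27 mm in diameter and 50 mm tall, loose on the bench beside the pump; to be left alone. Origin: centre of its underside.
- seat_1: Small dark round valve seat, 26 mm in diameter and 14 mm tall, loose on the bench beside the pump; to be left alone. Origin: centre of its underside.
- seat_2: Small dark round valve seat, 26 mm in diameter and 14 mm tall, loose on the bench beside the pump; to be left alone. Origin: centre of its underside.
- feeler_gauge: Folded steel feeler gauge lying flat, 16 x 95 x 11 mm, loose on the bench beside the pump; to be left alone. Origin: centre of its underside.

How it is judged (in metres and radians):
On the way, in this order (a step that is already met when the one before it is completed fails the run):
1. the first tappet from the control rod is pressed down more than 6 mm by the fingers, which touch no other tappet (((horizontal distance between tappet_1 and control_rod between 0.0224 and 0.0624 m and value of joint stroke_1 above 0.006 m and contact force between the fingers and tappet_1 above 0.3 N and contact force between the fingers and tappet_2 below 0.1 N and contact force between the fingers and tappet_3 below 0.1 N and contact force between the fingers and tappet_4 below 0.1 N) or (horizontal distance between tappet_2 and control_rod between 0.0224 and 0.0624 m and value of joint stroke_2 above 0.006 m and contact force between the fingers and tappet_2 above 0.3 N and contact force between the fingers and tappet_1 below 0.1 N and contact force between the fingers and tappet_3 below 0.1 N and contact force between the fingers and tappet_4 below 0.1 N) or (horizontal distance between tappet_3 and control_rod between 0.0224 and 0.0624 m and value of joint stroke_3 above 0.006 m and contact force between the fingers and tappet_3 above 0.3 N and contact force between the fingers and tappet_1 below 0.1 N and contact force between the fingers and tappet_2 below 0.1 N and contact force between the fingers and tappet_4 below 0.1 N) or (horizontal distance between tappet_4 and control_rod between 0.0224 and 0.0624 m and value of joint stroke_4 above 0.006 m and contact force between the fingers and tappet_4 above 0.3 N and contact force between the fingers and tappet_1 below 0.1 N and contact force between the fingers and tappet_2 below 0.1 N and contact force between the fingers and tappet_3 below 0.1 N))), for 0.05 s.
2. the second tappet from the control rod is pressed down more than 6 mm by the fingers, which touch no other tappet (((horizontal distance between tappet_1 and control_rod between 0.0683 and 0.1083 m and value of joint stroke_1 above 0.006 m and contact force between the fingers and tappet_1 above 0.3 N and contact force between the fingers and tappet_2 below 0.1 N and contact force between the fingers and tappet_3 below 0.1 N and contact force between the fingers and tappet_4 below 0.1 N) or (horizontal distance between tappet_2 and control_rod between 0.0683 and 0.1083 m and value of joint stroke_2 above 0.006 m and contact force between the fingers and tappet_2 above 0.3 N and contact force between the fingers and tappet_1 below 0.1 N and contact force between the fingers and tappet_3 below 0.1 N and contact force between the fingers and tappet_4 below 0.1 N) or (horizontal distance between tappet_3 and control_rod between 0.0683 and 0.1083 m and value of joint stroke_3 above 0.006 m and contact force between the fingers and tappet_3 above 0.3 N and contact force between the fingers and tappet_1 below 0.1 N and contact force between the fingers and tappet_2 below 0.1 N and contact force between the fingers and tappet_4 below 0.1 N) or (horizontal distance between tappet_4 and control_rod between 0.0683 and 0.1083 m and value of joint stroke_4 above 0.006 m and contact force between the fingers and tappet_4 above 0.3 N and contact force between the fingers and tappet_1 below 0.1 N and contact force between the fingers and tappet_2 below 0.1 N and contact force between the fingers and tappet_3 below 0.1 N))), for 0.05 s.
3. the third tappet from the control rod is pressed down more than 6 mm by the fingers, which touch no other tappet (((horizontal distance between tappet_1 and control_rod between 0.1171 and 0.1571 m and value of joint stroke_1 above 0.006 m and contact force between the fingers and tappet_1 above 0.3 N and contact force between the fingers and tappet_2 below 0.1 N and contact force between the fingers and tappet_3 below 0.1 N and contact force between the fingers and tappet_4 below 0.1 N) or (horizontal distance between tappet_2 and control_rod between 0.1171 and 0.1571 m and value of joint stroke_2 above 0.006 m and contact force between the fingers and tappet_2 above 0.3 N and contact force between the fingers and tappet_1 below 0.1 N and contact force between the fingers and tappet_3 below 0.1 N and contact force between the fingers and tappet_4 below 0.1 N) or (horizontal distance between tappet_3 and control_rod between 0.1171 and 0.1571 m and value of joint stroke_3 above 0.006 m and contact force between the fingers and tappet_3 above 0.3 N and contact force between the fingers and tappet_1 below 0.1 N and contact force between the fingers and tappet_2 below 0.1 N and contact force between the fingers and tappet_4 below 0.1 N) or (horizontal distance between tappet_4 and control_rod between 0.1171 and 0.1571 m and value of joint stroke_4 above 0.006 m and contact force between the fingers and tappet_4 above 0.3 N and contact force between the fingers and tappet_1 below 0.1 N and contact force between the fingers and tappet_2 below 0.1 N and contact force between the fingers and tappet_3 below 0.1 N))), for 0.05 s.
4. the fourth tappet from the control rod is pressed down more than 6 mm by the fingers, which touch no other tappet (((horizontal distance between tappet_1 and control_rod between 0.1666 and 0.2066 m and value of joint stroke_1 above 0.006 m and contact force between the fingers and tappet_1 above 0.3 N and contact force between the fingers and tappet_2 below 0.1 N and contact force between the fingers and tappet_3 below 0.1 N and contact force between the fingers and tappet_4 below 0.1 N) or (horizontal distance between tappet_2 and control_rod between 0.1666 and 0.2066 m and value of joint stroke_2 above 0.006 m and contact force between the fingers and tappet_2 above 0.3 N and contact force between the fingers and tappet_1 below 0.1 N and contact force between the fingers and tappet_3 below 0.1 N and contact force between the fingers and tappet_4 below 0.1 N) or (horizontal distance between tappet_3 and control_rod between 0.1666 and 0.2066 m and value of joint stroke_3 above 0.006 m and contact force between the fingers and tappet_3 above 0.3 N and contact force between the fingers and tappet_1 below 0.1 N and contact force between the fingers and tappet_2 below 0.1 N and contact force between the fingers and tappet_4 below 0.1 N) or (horizontal distance between tappet_4 and control_rod between 0.1666 and 0.2066 m and value of joint stroke_4 above 0.006 m and contact force between the fingers and tappet_4 above 0.3 N and contact force between the fingers and tappet_1 below 0.1 N and contact force between the fingers and tappet_2 below 0.1 N and contact force between the fingers and tappet_3 below 0.1 N))), for 0.05 s.
At the end, for the whole second after the job is handed in: The fingers rest on the tappet that stayed down (more than 5 mm low) with a steady force between 0.3 and 20 N, and touch no other tappet; the three good tappets are back up within 3 mm (((contact force between the fingers and tappet_1 between 0.3 and 20 N and value of joint stroke_1 above 0.005 m and contact force between the fingers and tappet_2 below 0.1 N and contact force between the fingers and tappet_3 below 0.1 N and contact force between the fingers and tappet_4 below 0.1 N and value of joint stroke_2 between -0.003 and 0.003 m and value of joint stroke_3 between -0.003 and 0.003 m and value of joint stroke_4 between -0.003 and 0.003 m) or (contact force between the fingers and tappet_2 between 0.3 and 20 N and value of joint stroke_2 above 0.005 m and contact force between the fingers and tappet_1 below 0.1 N and contact force between the fingers and tappet_3 below 0.1 N and contact force between the fingers and tappet_4 below 0.1 N and value of joint stroke_1 between -0.003 and 0.003 m and value of joint stroke_3 between -0.003 and 0.003 m and value of joint stroke_4 between -0.003 and 0.003 m) or (contact force between the fingers and tappet_3 between 0.3 and 20 N and value of joint stroke_3 above 0.005 m and contact force between the fingers and tappet_1 below 0.1 N and contact force between the fingers and tappet_2 below 0.1 N and contact force between the fingers and tappet_4 below 0.1 N and value of joint stroke_1 between -0.003 and 0.003 m and value of joint stroke_2 between -0.003 and 0.003 m and value of joint stroke_4 between -0.003 and 0.003 m) or (contact force between the fingers and tappet_4 between 0.3 and 20 N and value of joint stroke_4 above 0.005 m and contact force between the fingers and tappet_1 below 0.1 N and contact force between the fingers and tappet_2 below 0.1 N and contact force between the fingers and tappet_3 below 0.1 N and value of joint stroke_1 between -0.003 and 0.003 m and value of joint stroke_2 between -0.003 and 0.003 m and value of joint stroke_3 between -0.003 and 0.003 m))); the arm keeps its last pose, push and grip.
It fails at once if a tappet is pushed or squeezed hard (more than 30 N) (contact force between the fingers and tappet_1 above 30 N or contact force between the fingers and tappet_2 above 30 N or contact force between the fingers and tappet_3 above 30 N or contact force between the fingers and tappet_4 above 30 N).
It fails at once if a tappet is pulled up out of its bush (more than 5 mm) (value of joint any of stroke_1, stroke_2, stroke_3, stroke_4 below -0.005 m).
It fails at once if a loose part beside the pump is moved by more than 10 mm or lifted (distance of any of spring_1, plunger_1, spring_2, plunger_2, seat_1, seat_2, feeler_gauge from where it was at the start of the episode above 0.01 m).
It also fails if it takes over 51 s, if anything falls off the work surface, if the arm or the gripper's body presses on something with over 40 N, if the wrist force passes 120 N, or if a joint passes its speed limit or range.

## Working session

There is one attempt and no reset: what is moved stays moved. The work goes in short steps, Python scripts to look and compute and a tool call to move; the robot and the scene stay as the last step left them, time stands still between calls to the robot, and variables do not carry over. Pictures are saved under pics/ and viewed, at most 10 in all, crops included, and the job is handed in when it is done.

Besides the shell and the picture viewer there is one more tool, called after "Emit:" as name([rows], argument=value, ...), one row to a line, values as JSON. arm_command: Moves the arm, as the interface text tells. Its arguments: {"type":"object","properties":{"steps":{"type":"array"},"jaw":{"type":"number"},"force":{"type":"number"}},"required":["steps"]}

```bash
mkdir -p pics; cat > h.py <<'E'
import numpy as np, cv2
from rig import env, vision, order
def shot(n,f):
    c=vision.read_camera(n); cv2.imwrite('pics/'+f,c['color'][:,:,::-1]); return c
def ray(c,u,v):
    K=np.array([[c['fx'],0,c['cx']],[0,c['fy'],c['cy']],[0,0,1]],float)
    p=cv2.undistortPoints(np.array([[[u,v]]],float),K,np.array([c['k1'],0,0,0,0.]))[0,0]
    R=np.array(c['R']);t=np.array(c['t']); return -R.T@t, R.T@np.array([p[0],p[1],1])
def onz(c,u,v,z):
    o,d=ray(c,u,v); return o+d*(z-o[2])/d[2]
def proj(c,X):
    K=np.array([[c['fx'],0,c['cx']],[0,c['fy'],c['cy']],[0,0,1]],float)
    return cv2.projectPoints(np.array([X],float),cv2.Rodrigues(np.array(c['R']))[0],np.array(c['t'],float),K,np.array([c['k1'],0,0,0,0.]))[0][0,0]
E
python3 - <<'E'
from h import *
a=shot('scene','a.png');b=shot('side','b.png')
import pickle;pickle.dump((a,b),open('ab.pkl','wb'))
for c in(a,b):print(-np.array(c['R']).T@np.array(c['t']),c['fx'],c['k1'],np.array(c['R'])[2])
cv2.imwrite('pics/ab.png',np.vstack([np.hstack([cv2.resize(x['color'][:,:,::-1],(400,300)) for x in(a,b)])]))
E
```

```text
[  8.34789333  82.25539246 738.5230264 ] 467.48358275501926 0.028252612694850188 [ 0.5962805   0.35006734 -0.72242815]
[773.04048963 861.23321264 755.17720729] 362.4380617338308 -0.009218929904418624 [-0.2894939  -0.56961406 -0.7692419 ]
```

View pics/a.png

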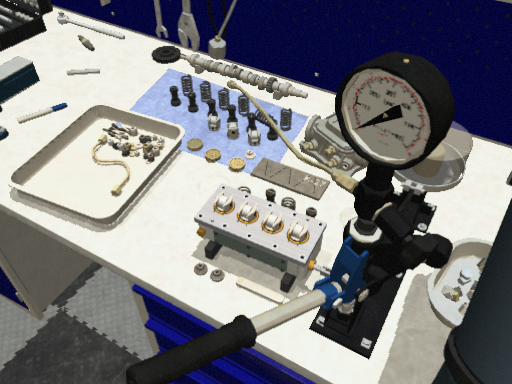

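View pics/b.png

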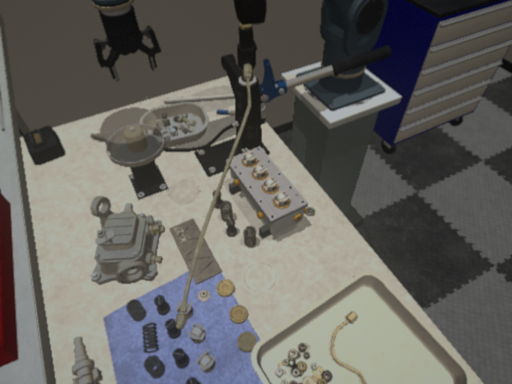

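The scene view shows the tappets at about (225,203), (249,212), (272,224) and (297,233). In the side view they are at about (250,158) to (281,199). I'll zoom in on both to find the rod end.

```bash
python3 - <<'E'
from h import *
a=cv2.imread('pics/a.png');b=cv2.imread('pics/b.png')
A=cv2.resize(a[175:315,180:340],None,fx=3.75,fy=3.75,interpolation=2)[:,:]
A=cv2.resize(a[170:310,185:345],(480,420),interpolation=2)
B=cv2.resize(b[130:270,210:320],(320,420),interpolation=2)
cv2.imwrite('pics/z.png',np.hstack([A,cv2.resize(B,(320,420))]))
E
```

```text
(no output)
```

View pics/z.png

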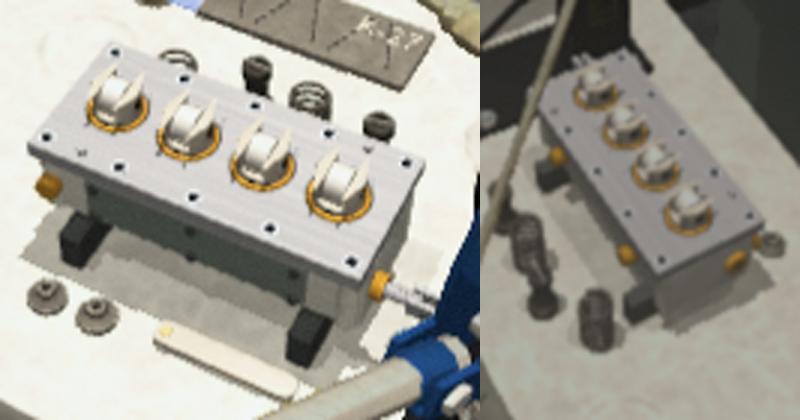

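```bash
python3 - <<'E'
from h import *
import pickle
a,b=pickle.load(open('ab.pkl','rb'))
fa=lambda x,y:onz(a,185+x/3-.3,170+y/3-.3,96)
fb=lambda x,y:onz(b,210+(x-480)*110/320-.3,130+y/3-.3,96)
P=[fa(*p) for p in[(28,145),(110,38),(428,158),(362,280)]]
Q=[fb(*p) for p in[(763,226),(657,272),(538,95),(625,50)]]
for S in(P,Q):
    S=np.array(S)[:,:2];print(S.round(),S.mean(0).round(1),[round(np.linalg.norm(S[i]-S[i-1])) for i in range(4)])
# brass bush rings at z~97 by colour
for n,c in(('a',a),('b',b)):
    im=c['color'];h=cv2.cvtColor(im,cv2.COLOR_RGB2HSV)
    m=cv2.inRange(h,(8,100,70),(28,255,255))
    m=cv2.morphologyEx(m,cv2.MORPH_CLOSE,np.ones((5,5)))
    N,l,s,ce=cv2.connectedComponentsWithStats(m)
    for i in range(1,N):
        if s[i,4]>15:
            x,y,w,hh=s[i,:4];X=onz(c,x+w/2-.5,y+hh/2-.5,97)
            if 500<X[0]<800 and 0<X[1]<400:print(n,s[i],X.round(0)[:2])
E
```

```text
[[437. 459.]
 [539. 466.]
 [548. 245.]
 [448. 240.]] [492.8 352.5] [219, 103, 222, 100]
[[444. 464.]
 [539. 462.]
 [543. 254.]
 [450. 241.]] [494.1 355.4] [223, 94, 208, 94]
b [243 159  14   8  33] [501. 282.]
b [234 179   6   6  29] [557. 325.]
```

```bash
python3 - <<'E'
from h import *
import pickle
a,b=pickle.load(open('ab.pkl','rb'))
def tri(p,q):
    o,d=ray(a,*p);o2,d2=ray(b,*q)
    s=np.linalg.lstsq(np.c_[d,-d2],o2-o,rcond=None)[0]
    x,y=o+d*s[0],o2+d2*s[1];return ((x+y)/2).round(),np.linalg.norm(x-y).round(1)
for n,p,q in(('grip end',(135,375),(387,52)),('grip start',(247,328),(335,68)),('blue',(352,262),(268,78)),('gauge',(395,110),(248,8))):print(n,*tri(p,q))
for X in((497,278,118),(495,328,118),(492,378,118),(490,428,118)):print(proj(a,X).round(),proj(b,X).round())
print(env.get_state())
E
```

```text
grip end [115. 276. 291.] 4.6
grip start [227. 221. 251.] 2.6
blue [384. 156. 233.] 4.9
gauge [444. 166. 428.] 17.3
[299. 226.] [250. 155.]
[273. 216.] [260. 168.]
[248. 207.] [271. 181.]
[224. 197.] [282. 195.]
{'time_s': 0.1, 'q': array([-0.08383762,  0.57645244,  0.02482262,  1.43778308, -0.01495125,
        1.12900731, -0.05650261]), 'qd': array([-3.52634271e-04, -1.62933302e-03,  3.79551562e-05, -1.33957008e-03,
       -1.00944591e-03,  4.98109156e-04, -6.36904960e-04]), 'effort': array([ 7.07550455e-03, -7.67310762e+01,  2.25892425e+00, -2.86606407e+01,
        1.61178235e-02,  8.62831454e-03, -6.06417325e-05]), 'tcp_pos': array([6.74613061e+02, 3.24962433e-02, 2.30539829e+02]), 'tcp_rot': array([-3.14013032e+00,  1.05143762e-04,  1.57090609e+00]), 'ft_force': array([ 0.75134695, -0.40277594, -0.25601022]), 'moment': array([ 0.00236023, -0.00321419,  0.04217891]), 'gripper_force': 0.0, 'finger_gap': 85.41760030625987}
```

The geometry is consistent: the face measures about 220 x 100 mm, the pump centre is about (493, 353), and the yaw is about +0.045. The rod is at the -y end, so the tappet order is y = 278, 328, 378, 428. First I'll go up with the jaw closed.

Emit:
arm_command([
  [0,0,0.04,0],
  [0,0,0.04,0],
  [0,0,0.04,0],
  [0,0,0.04,0],
  [0,0,0.04,0],
  [0,0,0.04,0],
  [0,0,0.04,0],
  [0,0,0.04,0],
], jaw=0)

```text
time_s: 0.9
tcp_pos: [674.4, -0.0, 552.9]
tcp_rot: [-3.142, 0.0, 1.571]
ft_force: [1.1, -0.2, 0.4]
finger_gap: 0.1
gripper_force: 0.0
```

Emit:
arm_command([
  [0,0.04,0.01,0],
  [0,0.04,0,0],
  [0,0.04,0,0],
  [0,0.04,0,0],
  [0,0.04,0,0],
  [0,0.04,0,0],
  [0,0.04,0,0],
  [0,0,0,0],
])

```text
time_s: 1.7
tcp_pos: [661.6, 282.7, 540.0]
tcp_rot: [3.122, -0.009, 1.578]
ft_force: [-0.7, -0.7, -0.6]
finger_gap: -0.0
gripper_force: 0.0
```

Emit:
arm_command([
  [-0.04,0,0,0],
  [-0.04,0,0,0],
  [-0.04,0,0,0],
  [-0.04,0,0,0],
  [0,0,0,0],
  [0,0,0,0],
])

```text
time_s: 2.3
tcp_pos: [502.3, 275.9, 543.4]
tcp_rot: [3.117, -0.008, 1.572]
ft_force: [0.5, 0.2, -0.6]
finger_gap: 0.3
gripper_force: 0.0
```

```bash
python3 - <<'E'
from h import *
a=shot('scene','c.png');b=shot('side','d.png')
cv2.imwrite('pics/cd.png',np.hstack([cv2.resize(x['color'][:,:,::-1],(400,300)) for x in(a,b)]))
print(env.get_state())
E
```

```text
{'time_s': 2.4, 'q': array([-0.74161852,  0.31824664,  0.25653996,  1.06504601, -0.07492081,
        1.74320622, -0.51301872]), 'qd': array([ 0.00693214,  0.0185055 ,  0.00087401, -0.00546086,  0.0005403 ,
        0.00111519, -0.00330698]), 'effort': array([-5.52077293e-01, -5.91589272e+01,  3.13428886e+00, -3.11328042e+01,
        2.81717372e-02, -7.73109589e-02, -1.32868128e-03]), 'tcp_pos': array([503.75715935, 276.00397223, 542.39170569]), 'tcp_rot': array([ 3.11754038, -0.00665665,  1.57004281]), 'ft_force': array([ 0.21583591, -0.20777605, -0.66325073]), 'moment': array([ 0.05012151,  0.08089591, -0.00213121]), 'gripper_force': 0.0, 'finger_gap': -0.04162636216773073}
```

View pics/cd.png

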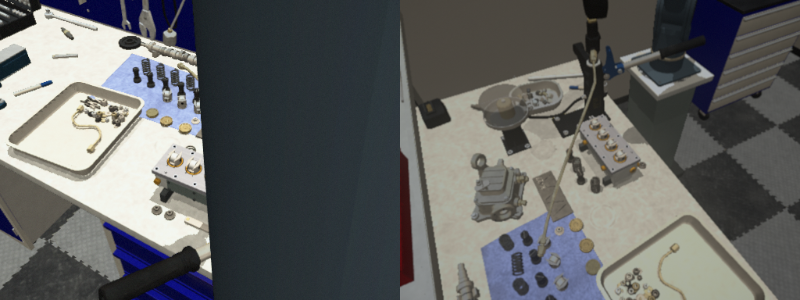

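The arm blocks the scene view, and the gripper is above the side view. The pump is visible and untouched. Next I descend, watching the force.

Emit:
arm_command([
  [0,0.001,-0.03,0],
  [0,0.001,-0.03,0],
  [0,0,-0.03,0],
  [0,0,-0.03,0],
  [0,0,-0.03,0],
  [0,0,-0.03,0],
  [0,0,-0.03,0],
  [0,0,-0.03,0],
])

```text
time_s: 3.2
tcp_pos: [504.2, 277.7, 300.5]
tcp_rot: [3.118, -0.006, 1.569]
ft_force: [0.4, 0.2, 0.1]
finger_gap: -0.3
gripper_force: 0.0
```

```bash
python3 - <<'E'
from h import *
a=shot('wrist','e.png');b=shot('side','f.png')
import pickle;pickle.dump(a,open('w.pkl','wb'))
cv2.imwrite('pics/ef.png',np.hstack([cv2.resize(x['color'][:,:,::-1],(400,300)) for x in(a,b)]))
s=env.get_state();print({k:s[k] for k in('time_s','q','tcp_pos','tcp_rot','ft_force')})
for X in((497,278,118),(495,328,118),(492,378,118),(490,428,118)):print(proj(a,X).round())
E
```

```text
{'time_s': 3.3, 'q': array([-0.74718408,  0.36794777,  0.22815852,  1.62844719, -0.08188993,
        1.13878021, -0.50200941]), 'tcp_pos': array([502.25080551, 276.97432777, 298.24275972]), 'tcp_rot': array([ 3.12389124e+00, -2.25459828e-03,  1.56955593e+00]), 'ft_force': array([-0.14021742, -0.10994494,  0.40303411])}
[249. 169.]
[247. 123.]
[243.  74.]
[241.  23.]
```

View pics/ef.png

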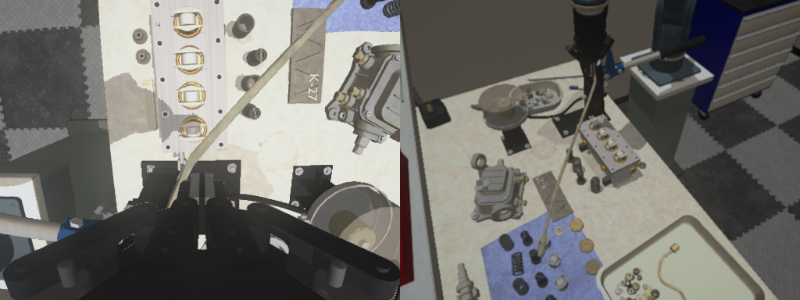

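The wrist view shows the row at full-size pixels of about (247,163), (242,119), (243,74) and (241,28), close to the prediction. The tool is clear of the tester. Next I'll refine with the brass rings.

```bash
python3 - <<'E'
from h import *
import pickle
c=pickle.load(open('w.pkl','rb'))
h=cv2.cvtColor(c['color'],cv2.COLOR_RGB2HSV)
m=cv2.inRange(h,(8,90,60),(28,255,255)); m[:, :200]=0;m[:,300:]=0;m[190:]=0
m=cv2.morphologyEx(m,cv2.MORPH_CLOSE,np.ones((9,9)))
N,l,s,ce=cv2.connectedComponentsWithStats(m)
for i in range(1,N):
    if s[i,4]>30:
        x,y,w,hh=s[i,:4];print(s[i],onz(c,x+w/2-.5,y+hh/2-.5,97).round(1))
E
```

```text
[223  17  35  31 209] [488.4 424.5  97. ]
[230  67  30  28 131] [492.7 373.6  97. ]
[226  68   4  16  48] [474.  379.1  97. ]
[233 106  25   7  67] [493.  342.6  97. ]
[258 115   4  15  43] [509.4 328.   97. ]
[229 117   5  14  37] [476.8 326.5  97. ]
[237 134  20   5  34] [494.3 312.1  97. ]
[232 149  32  27 163] [495.2 281.7  97. ]
```

Emit:
arm_command([
  [-0.002,0.001,-0.03,0],
  [-0.002,0,-0.03,0],
  [0,0,-0.03,0],
  [0,0,-0.03,0],
  [0,0,-0.02,0],
  [0,0,-0.01,0],
  [0,0,0,0],
  [0,0,0,0],
])

```text
time_s: 4.1
tcp_pos: [500.0, 279.6, 153.7]
tcp_rot: [3.116, -0.008, 1.57]
ft_force: [-0.2, 0.3, -0.0]
finger_gap: -0.2
gripper_force: 0.0
```

Emit:
arm_command([
  [0,0,-0.01,0],
  [0,0,-0.01,0],
  [0,0,-0.005,0],
  [0,0,-0.003,0],
  [0,0,0,0],
  [0,0,0,0],
])

```text
time_s: 4.7
tcp_pos: [499.0, 279.4, 124.8]
tcp_rot: [3.117, -0.007, 1.571]
ft_force: [0.2, -0.4, -1.1]
finger_gap: 0.1
gripper_force: 0.0
```

Emit:
arm_command([
  [0,0,-0.003,0],
  [0,0,-0.003,0],
  [0,0,-0.003,0],
  [0,0,-0.003,0],
  [0,0,-0.002,0],
  [0,0,0,0],
  [0,0,0,0],
])

```text
time_s: 5.4
tcp_pos: [498.8, 279.2, 110.5]
tcp_rot: [3.118, -0.007, 1.571]
ft_force: [-0.5, -0.2, -0.4]
finger_gap: 0.3
gripper_force: 0.0
```

Emit:
arm_command([
  [0,0,-0.002,0],
  [0,0,-0.001,0],
  [0,0,0,0],
  [0,0,0,0],
])

```text
time_s: 5.8
tcp_pos: [498.8, 279.2, 107.6]
tcp_rot: [3.118, -0.007, 1.571]
ft_force: [-0.2, 0.1, 0.4]
finger_gap: -0.1
gripper_force: 0.7
```

```bash
python3 - <<'E'
from h import *
a=shot('wrist','g.png');b=shot('side','k.png')
print([env.get_state()['ft_force'][2].round(2)])
A=cv2.resize(a['color'][120:270,150:350,::-1],(400,300),interpolation=2)
B=cv2.resize(b['color'][120:240,200:340,::-1],(350,300),interpolation=2)
cv2.imwrite('pics/gk.png',np.hstack([A,B]))
E
```

```text
[np.float64(1.5)]
```

View pics/gk.png

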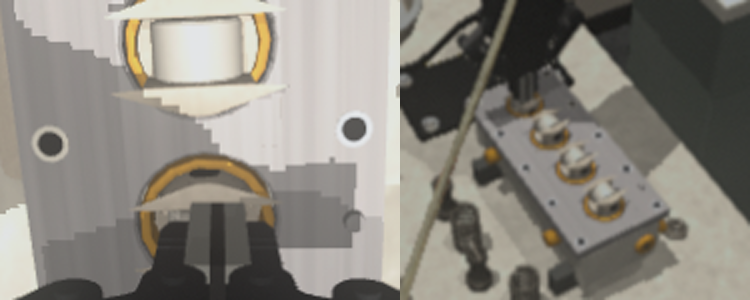

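The fingertips are on the first tappet, and its lug is visibly lower than the neighbour's. I'll press slightly more, hold, and then release.

Emit:
arm_command([
  [0,0,-0.002,0],
  [0,0,0,0],
  [0,0,0,0],
])

```text
time_s: 6.2
tcp_pos: [498.9, 279.3, 105.5]
tcp_rot: [3.118, -0.007, 1.571]
ft_force: [-0.6, -0.7, 1.5]
finger_gap: -0.4
gripper_force: 0.5
```

Emit:
arm_command([
  [0,0,0.005,0],
  [0,0,0.01,0],
  [0,0,0.015,0],
  [0,0,0.015,0],
  [0,0,0,0],
])

```text
time_s: 6.7
tcp_pos: [500.2, 280.0, 153.2]
tcp_rot: [3.114, -0.009, 1.571]
ft_force: [-0.3, 0.0, -1.4]
finger_gap: 0.1
gripper_force: 0.0
```

```bash
python3 - <<'E'
from h import *
a=shot('wrist','m.png')
cv2.imwrite('pics/m2.png',cv2.resize(a['color'][40:270,130:370,::-1],(600,575),interpolation=2))
print(env.get_state()['ft_force'])
E
```

```text
[-0.48804328 -0.07403183  0.19461279]
```

View pics/m2.png

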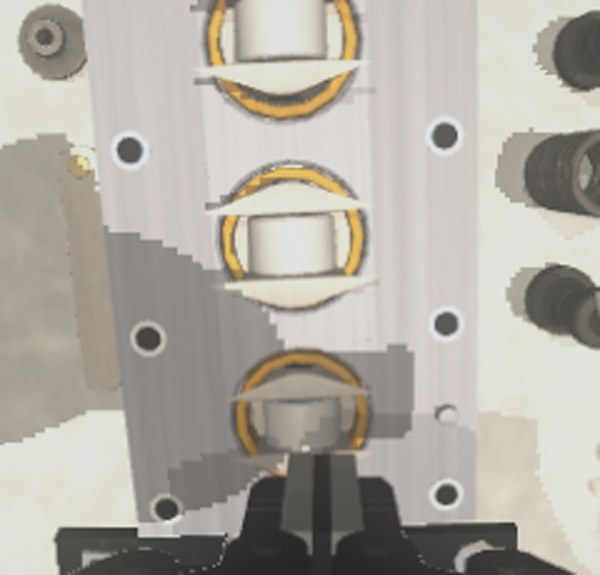

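```bash
cat >> h.py <<'E'
def lug(c,x,y,st,dy=11): 
    return [proj(c,(x+s*20.5,y+dy,116-st)).round(1) for s in(-1,1)]
E
python3 - <<'E'
from h import *
a=vision.read_camera('wrist')
f=lambda p:((np.array(p)-(130,40))*2.5).round()
for st in(0,5,12):
    print(st,[f(p) for p in lug(a,496.5,278,st)],[f(p) for p in lug(a,494.5,328,st)],[f(p) for p in lug(a,494.5,328,st,-11)])
E
```

```text
0 [array([227., 399.]), array([390., 398.])] [array([212., 196.]), array([386., 196.])] [array([215., 289.]), array([384., 288.])]
5 [array([229., 394.]), array([388., 392.])] [array([215., 196.]), array([384., 196.])] [array([218., 286.]), array([382., 285.])]
12 [array([232., 386.]), array([384., 385.])] [array([218., 195.]), array([381., 195.])] [array([221., 282.]), array([379., 281.])]
```

The first tappet's lug spans 137 px, where 155 would mean up and 144 down, so it appears to have stayed down. I'll confirm that later from the side, and continue along the row.

Emit:
arm_command([
  [-0.002,0.025,0,0],
  [-0.001,0.025,0,0],
  [0,0,-0.01,0],
  [0,0,-0.01,0],
  [0,0,-0.01,0],
  [0,0,0,0],
  [0,0,0,0],
])

```text
time_s: 7.5
tcp_pos: [496.0, 328.4, 120.3]
tcp_rot: [3.118, -0.006, 1.57]
ft_force: [-0.2, -0.2, -1.1]
finger_gap: -0.5
gripper_force: 0.0
```

```bash
python3 - <<'E'
from h import *
a=shot('wrist','n.png');b=shot('side','o.png');print(env.get_state()['tcp_pos'])
A=cv2.resize(a['color'][120:270,150:350,::-1],(400,300),interpolation=2)
B=cv2.resize(b['color'][130:220,220:325,::-1],(400,343),interpolation=2)[:300]
cv2.imwrite('pics/no.png',np.hstack([A,B]))
E
```

```text
[496.29058949 328.9615846  120.9656047 ]
```

View pics/no.png

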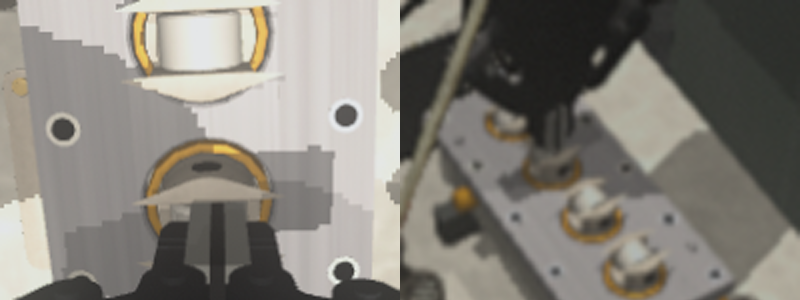

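Emit:
arm_command([
  [0,0,-0.003,0],
  [0,0,-0.003,0],
  [0,0,-0.003,0],
  [0,0,-0.003,0],
  [0,0,-0.002,0],
  [0,0,0,0],
  [0,0,0,0],
])

```text
time_s: 8.3
tcp_pos: [496.3, 329.4, 106.9]
tcp_rot: [3.117, -0.007, 1.571]
ft_force: [1.9, -0.3, 4.4]
finger_gap: -0.3
gripper_force: 1.9
```

```bash
python3 - <<'E'
from h import *
for i in range(4):
    a=vision.read_camera('wrist');s=env.get_state();print(s['tcp_pos'].round(1),s['ft_force'].round(1),s['moment'].round(2))
E
```

```text
[496.2 329.4 106.9] [2.1 1.  2.6] [-0.11 -0.43  0.  ]
[496.2 329.4 106.9] [ 2.2 -0.4  4.4] [-0.11 -0.41 -0.  ]
[496.2 329.4 106.9] [ 1.9 -0.4  3. ] [-0.04 -0.51 -0.01]
[496.2 329.4 106.9] [ 2.2 -0.4  4.4] [-0.03 -0.48  0.03]
```

The second reads about 3.6 N at 11 mm, so it has a good spring. The first read only about 1.5 N, which supports it being the sticker. On to the third.

Emit:
arm_command([
  [0,0,0.004,0],
  [0,0,0.01,0],
  [0,0,0.016,0],
  [0,0,0.01,0],
  [-0.001,0.025,0,0],
  [-0.001,0.025,0,0],
  [0,0,0,0],
  [0,0,0,0],
])

```text
time_s: 9.3
tcp_pos: [493.3, 379.6, 146.6]
tcp_rot: [3.118, -0.007, 1.572]
ft_force: [1.0, -0.4, 0.7]
finger_gap: -0.2
gripper_force: 0.0
```

Emit:
arm_command([
  [0,0,-0.01,0],
  [0,0,-0.01,0],
  [0,0,-0.01,0],
  [0,0,-0.003,0],
  [0,0,-0.003,0],
  [0,0,-0.003,0],
  [0,0,0,0],
  [0,0,0,0],
])

```text
time_s: 10.1
tcp_pos: [494.0, 379.1, 107.9]
tcp_rot: [3.117, -0.007, 1.571]
ft_force: [-1.0, -2.9, 3.9]
finger_gap: -0.2
gripper_force: 1.8
```

```bash
python3 - <<'E'
from h import *
for i in range(3):
    a=shot('wrist','p.png');s=env.get_state();print(s['tcp_pos'].round(1),s['ft_force'].round(1))
E
```

```text
[494.  379.3 108. ] [-1.3 -2.   3.5]
[494.1 379.3 108. ] [-0.1 -3.1  2.9]
[494.  379.3 108. ] [-1.1 -2.8  3.2]
```

The third gives about 3.3 N, which is springy. On to the fourth.

Emit:
arm_command([
  [0,0,0.004,0],
  [0,0,0.01,0],
  [0,0,0.016,0],
  [0,0,0.01,0],
  [-0.001,0.025,0,0],
  [-0.001,0.025,0,0],
  [0,0,0,0],
  [0,0,0,0],
])

```text
time_s: 11.05
tcp_pos: [491.6, 430.0, 147.8]
tcp_rot: [3.117, -0.007, 1.572]
ft_force: [0.1, -0.5, -0.8]
finger_gap: -0.2
gripper_force: 0.0
```

Emit:
arm_command([
  [0,0,-0.01,0],
  [0,0,-0.01,0],
  [0,0,-0.01,0],
  [0,0,-0.003,0],
  [0,0,-0.004,0],
  [0,0,-0.003,0],
  [0,0,0,0],
  [0,0,0,0],
])

```text
time_s: 11.85
tcp_pos: [492.0, 429.1, 107.9]
tcp_rot: [3.117, -0.007, 1.571]
ft_force: [-0.3, -3.5, 3.0]
finger_gap: 0.1
gripper_force: 1.7
```

```bash
python3 - <<'E'
from h import *
for i in range(3):
    a=shot('side','q.png');s=env.get_state();print(s['tcp_pos'].round(1),s['ft_force'].round(1))
E
```

```text
[492.  429.3 108. ] [-0.6 -2.5  3.9]
[492.1 429.3 108. ] [-1.6 -4.   2.9]
[492.1 429.3 108. ] [-0.6 -2.4  4.6]
```

Emit:
arm_command([
  [0,0,0.004,0],
  [0,0,0.01,0],
  [0,0,0.016,0],
  [0,0,0.02,0],
  [0,0,0.03,0],
  [0,0,0.03,0],
  [0,0,0,0],
  [0,0,0,0],
])

```text
time_s: 12.8
tcp_pos: [492.0, 430.0, 218.8]
tcp_rot: [3.116, -0.009, 1.571]
ft_force: [-0.1, 0.3, 0.3]
finger_gap: -0.0
gripper_force: 0.0
```

```bash
python3 - <<'E'
from h import *
w=shot('wrist','w2.png');b=shot('side','s2.png');s=env.get_state();print(s['time_s'],s['tcp_pos'].round(1))
B=cv2.resize(b['color'][135:215,225:315,::-1],(600,533),interpolation=2)
cv2.imwrite('pics/s3.png',B)
E
```

```text
12.9 [491.4 429.3 217. ]
```

View pics/s3.png

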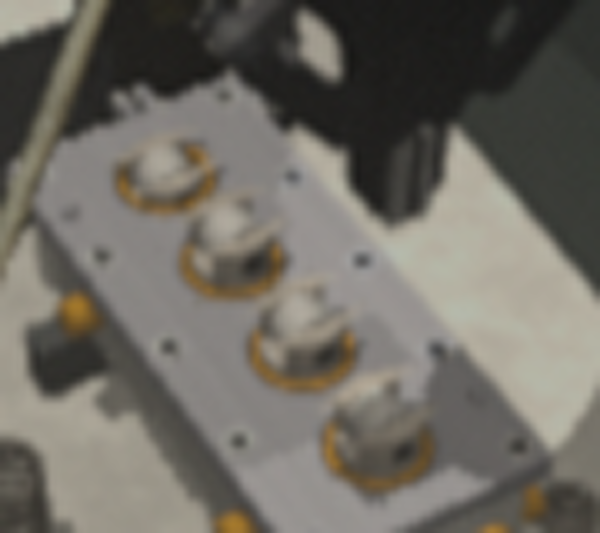

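The side view confirms it. The first tappet, at (165,170) in the crop by the rod end, is sunk, and the other three stand up. I'll go back to it.

Emit:
arm_command([
  [0.001,-0.03,0,0],
  [0.001,-0.03,0,0],
  [0.002,-0.03,0,0],
  [0.002,-0.03,0,0],
  [0.001,-0.03,0,0],
  [0,0,-0.03,0],
  [0,0,-0.03,0],
  [0,0,0,0],
])

```text
time_s: 13.7
tcp_pos: [496.4, 278.0, 153.8]
tcp_rot: [3.124, -0.003, 1.571]
ft_force: [-0.8, -0.2, 0.2]
finger_gap: 0.3
gripper_force: 0.0
```

Emit:
arm_command([
  [0,0,-0.02,0],
  [0,0,-0.02,0],
  [0,0,0,0],
  [0,0,0,0],
  [0,0,0,0],
])

```text
time_s: 14.2
tcp_pos: [499.5, 279.8, 118.9]
tcp_rot: [3.116, -0.008, 1.571]
ft_force: [0.2, 0.3, -0.4]
finger_gap: -0.4
gripper_force: 0.0
```

Emit:
arm_command([
  [0,0,-0.004,0],
  [0,0,-0.004,0],
  [0,0,-0.002,0],
  [0,0,-0.001,0],
  [0,0,-0.001,0],
  [0,0,0,0],
  [0,0,0,0],
  [0,0,0,0],
])

```text
time_s: 15.0
tcp_pos: [498.9, 279.3, 105.7]
tcp_rot: [3.118, -0.007, 1.571]
ft_force: [-0.6, -0.7, 0.2]
finger_gap: -0.2
gripper_force: 0.0
```

```bash
python3 - <<'E'
from h import *
F=[]
for i in range(8):
    vision.read_camera('side');s=env.get_state();F.append(s['ft_force'])
print(s['time_s'],s['tcp_pos'].round(1),np.mean(F,0).round(2),s['gripper_force'])
E
```

```text
15.4 [498.9 279.4 105.7] [ 0.09  0.17 -0.09] 0.0
```

Not touching yet; I'll use finer steps.

Emit:
arm_command([
  [0,0,-0.0005,0],
  [0,0,0,0],
  [0,0,-0.0003,0],
  [0,0,0,0],
  [0,0,0,0],
  [0,0,0,0],
])

```text
time_s: 16.0
tcp_pos: [498.9, 279.3, 104.9]
tcp_rot: [3.118, -0.007, 1.571]
ft_force: [-1.2, 0.4, 3.6]
finger_gap: 0.3
gripper_force: 1.9
```

```bash
cat > f.py <<'E'
from h import *
F=[];G=[]
for i in range(10):
    vision.read_camera('side');s=env.get_state();F.append(s['ft_force']);G.append(s['gripper_force'])
print(s['time_s'],s['tcp_pos'].round(1),np.mean(F,0).round(2),np.mean(G),[f[2].round(1) for f in F])
E
python3 f.py
```

```text
16.5 [499.  279.4 104.9] [-0.54 -0.33  3.71] 1.86911978200078 [np.float64(3.6), np.float64(3.3), np.float64(3.0), np.float64(3.9), np.float64(3.7), np.float64(3.7), np.float64(3.3), np.float64(4.3), np.float64(4.0), np.float64(4.2)]
```

Emit:
arm_command([
  [0,0,0,0],
  [0,0,0,0],
  [0,0,0,0],
  [0,0,0,0],
  [0,0,0,0],
  [0,0,0,0],
  [0,0,0,0],
  [0,0,0,0],
])

```text
time_s: 17.3
tcp_pos: [498.9, 279.3, 104.9]
tcp_rot: [3.118, -0.007, 1.571]
ft_force: [0.3, -0.1, 3.9]
finger_gap: -0.5
gripper_force: 1.9
```

```bash
python3 f.py
```

```text
17.8 [499.  279.4 104.9] [-0.37 -0.14  3.82] 1.862870268523693 [np.float64(3.1), np.float64(4.6), np.float64(3.3), np.float64(4.0), np.float64(3.6), np.float64(3.4), np.float64(4.3), np.float64(3.5), np.float64(4.6), np.float64(3.8)]
```

The contact force is steady at 3.8 N, so I'm handing in.

```bash
python3 -c "
from rig import order
print(order.finish_job())"
```

```text
the job is handed in; nothing more can be done
None
```

I pressed all four tappets in order from the control-rod end; the first one stayed down, and I handed in with the fingertips resting on it at a steady force of about 3.8 N (the hand-in returned no verdict).

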